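Present a sample canister to the code reader

ROBOT

A 7-joint arm with a two-finger parallel gripper is mounted at the origin on a cart in front of the work surface, level with it; the furniture and walls round the work are solid. World frame = base frame: x ahead of the robot, y to its left, z up, the work surface at z = 0. Lengths are in m, angles in degrees, forces in N, time in s.
With the tool pointing down it reaches from about 0.4 to 0.85 m from the base axis. Payload 4.5 kg.
Tool frame: the origin (TCP) lies between the finger pads; the fingertips stand robot.tip_extent ahead of it and the grasp point (between the pads) lies 8 mm behind it (robot.tip_extent is the distance from the TCP to the fingertips, in m); z points along the fingers, y is the line along which they close (so a half turn about z gives the same grasp; the last joint's range is limited). The gripper opens to 88 mm and grips with 3 to 60 N. Pads are 18 mm wide; open, the fingers measure 123 mm over their backs; the gripper's body (75 mm by 187 mm) begins 45 mm behind the grasp point.
Start: joints at [77.223, 39.483, -11.15, 89.685, 9.013, 51.709, -12.324], TCP at [0.159, -0.605, 0.25] pointing down, gripper open.
Joint ranges: [-172.22, 172.22], [-26.19, 119.32], [-84.43, 86.54], [7.71, 146.69], [-57.33, 237.33], [2.42, 119.75], [-152.13, 152.13]. Speed limits (degrees/s): [147.25, 147.25, 180, 180, 180, 180, 180].

INTERFACE

Orientations are given as [roll, pitch, yaw] about the fixed x, y, z axes, in that order (R = Rz(yaw) Ry(pitch) Rx(roll)).
In Python, from workcell import robot gives the robot as it stands.
- The arm moves only by the tool drive_tool, never from a script. Its argument "moves" is a list of rows, each an object of numbers: "dx", "dy", "dz": the shift along the tool's x, y, z in m; "roll": the turn about the tool's z in rad; "gripper": the opening, from 0 (shut) to 1 (fully open). A call has 1 to 8 rows; each row shifts and turns the commanded pose from where the row before left it, along the tool's axes as they then stand; what a row does not reach is not made up. A row lasts 1/12 s, in which the tool goes at most 41.7 mm and 7.16 degrees, less where a joint would pass 70% of its speed; a pose out of reach is approached as far as the arm can. A call is refused whole if a number of a shift passes 0.0417 or a number of a turn 0.125, either way. A call with a gripper value outside its range is refused whole. The fingers move at their own pace and stop on an object; "grip_force" is the grip in N (left out, the last holds). Time passes only in rows, so rows that do not move let the fingers close. It gives the time, the measured TCP pose, the force, the opening and the grip force at its end, in the units of the state.
- robot.sense(): the state, without advancing time (a new reading comes with each control period).
- robot.camera(name): name is "scene" or "top"; returns a dict with "frame" (400x640x3 uint8, red, green, blue), "fx", "fy", "cx", "cy" (pixels), "position" and "rotation" of the camera in the world. Camera axes: x right, y down, z forward; pixel columns grow to the right and rows downward; lengths in m; the calibration is good to about 2 mm. A picture is of the moment at which its call begins. There is no depth.
- robot.close_job(): hands the job in; it is judged then, once.
The state is a dict: "t": time; "joints": joint angles; "joint_vel": joint speeds; "joint_torque": joint torques, N m; "eef_pos": TCP position; "orientation": TCP orientation; "force": force on the tool from outside, world axes, zero at the start; "wrist_torque": the same for the moment, N m; "width": finger opening in m; "grasp_force": force on a finger pad.
Only numpy, scipy, OpenCV 4.12 (cv2) and the standard library are available. Lean on these libraries where they do the work, as an engineer would, in place of code of your own. Each camera call takes 0.05 s, during which the arm holds its last target. There are 200 camera calls.

TASK

Stand the tall aluminium canister with the code plate on the sloped bed of the code reader, flat on the bed and centred, with its foot resting against the cleat at the low end and its code plate turned squarely to the reader's window. Let go of it, then press the button on top of the reader's column fully down and release it. Leave the plain canister where it stands.

Things in the scene. Friction and masses are not known exactly. Their poses are not given: they have to be found in the camera images.
- canister: Tall loose canister, 0.26 kg, upright: aluminium body 56 mm across, 96 mm high, then a round grey lid 44 mm across, 34 mm high (130 mm in all). Grip the lid, at any angle, fingertips above the 96 mm shoulder. Origin: centre of its underside; z up its axis; x from the axis to the code plate. A black rib, 3 mm high, on the lid's top runs from its centre towards the plate's side.
- code_plate (a point): Middle of the outer face of the canister's code plate, a white plate with black squares, 34 mm wide and 44 mm high, standing 3 mm proud of the body; 31 mm along x from the axis and 52 mm above the underside.
- bed: Fixed bed, 90 mm wide, at 15 degrees. Origin: on its surface, mid-length of the cleat's uphill face; x up the slope, y across, z square to it. Cleat: steel bar 10 mm high, 84 wide, along the low edge (x below 0); against it the canister's axis is at x = 28 mm, y = 0. The reading head overhangs from x = 85 mm, 28 to 80 mm above the bed, 66 wide. Parts do not slide on it by themselves.
- window (a point): Middle of the dark window (48 x 34 mm) in the downhill face of the reading head, 84 mm up the slope from the cleat and 52 mm above the bed; it looks straight down the slope.
- reader_stand: The whole code reader, fixed to the worktop: dark base plate 215 x 100 mm, 12 mm thick, bed, reading head and a grey column 62 x 60 mm, 125 mm high, behind the head. Origin: at worktop height, 12.5 mm from the middle of the base towards its low end, under the bed; x points level towards the uphill side, z up.
- read_button_top (a point): Centre of the top of the round black push button (28 mm across) on top of the reader's column, about level with the top of the reading head, whose nearest edge is 55 mm away downhill; pressed straight down.
- read_button (a joint): Travel of that button: 0 up, 0.006 m fully down; spring-loaded, fully down takes 5 N and it springs back.
- plain_canister: A shorter loose canister of the same make, without plate or rib: 56 mm across, 94 mm high in all. Leave it. Origin: centre of its underside. Near where the two canisters stand: a tub 150 mm high (x up to 0.446, y 0.01 to 0.26) and a switch box 115 mm high with a post to 174 mm (x 0.567 to 0.65, y 0 to 0.1).

How it is judged (in metres and radians):
On the way, in this order (a step that is already met when the one before it is completed fails the run):
1. the canister stands released on the bed against the cleat, its code plate to the window (x of canister in the frame of bed between 0.023 and 0.033 m and y of canister in the frame of bed between -0.012 and 0.012 m and z of canister in the frame of bed between -0.004 and 0.004 m and angle between the z axis of canister and the z axis of bed, either way round below 0.08 rad and angle between the x axis of canister and the x axis of bed, either way round below 0.2 rad and x of code_plate in the frame of bed above 0.045 m and linear speed of canister below 0.02 m/s and contact force between the fingers and canister below 0.1 N), for 0.3 s.
2. the button is pressed down while the canister stands so (value of joint read_button above 0.0045 m and x of canister in the frame of bed between 0.023 and 0.033 m and y of canister in the frame of bed between -0.012 and 0.012 m and z of canister in the frame of bed between -0.004 and 0.004 m and angle between the z axis of canister and the z axis of bed, either way round below 0.08 rad and angle between the x axis of canister and the x axis of bed, either way round below 0.2 rad and x of code_plate in the frame of bed above 0.045 m and linear speed of canister below 0.02 m/s), for 0.05 s.
At the end, for the whole second after the job is handed in: The canister is at rest flat on the bed (0.08 rad, 4 mm), its foot within 5 mm of the cleat, its axis within 12 mm of the middle line, its plate uphill and within 0.2 rad of facing the window; the button, pressed past 4.5 mm after the canister was set, is up again; plain canister not moved (x of canister in the frame of bed between 0.023 and 0.033 m and y of canister in the frame of bed between -0.012 and 0.012 m and z of canister in the frame of bed between -0.004 and 0.004 m and angle between the z axis of canister and the z axis of bed, either way round below 0.08 rad and angle between the x axis of canister and the x axis of bed, either way round below 0.2 rad and x of code_plate in the frame of bed above 0.045 m and linear speed of canister below 0.02 m/s and value of joint read_button below 0.0015 m); the robot touches nothing.
It fails at once if the plain canister is moved more than 30 mm or tipped (distance of plain_canister from where it was at the start of the episode above 0.03 m or angle between plain_canister's own z axis and vertical above 0.5 rad).
It also fails if it takes over 48 s, if anything falls off the work surface, if the arm or the gripper's body presses on something with over 40 N, if the wrist force passes 120 N, or if a joint passes its speed limit or range.

## Working session

There is one attempt and no reset: what is moved stays moved. The work goes in short steps, Python scripts to look and compute and a tool call to move; the robot and the scene stay as the last step left them, time stands still between calls to the robot, and variables do not carry over. Pictures are saved under pics/ and viewed, at most 10 in all, crops included, and the job is handed in when it is done.

Besides the shell and the picture viewer there is one more tool, called after "Call:" as name(argument=value, ...) on one line, values as JSON. drive_tool: Moves the arm, as the interface text tells. Its arguments: {"type":"object","properties":{"moves":{"type":"array"},"grip_force":{"type":"number"}},"required":["moves"]}

```bash
mkdir -p pics; python3 - <<'E'
from workcell import robot
import cv2,pickle
s=robot.sense();print({k:s[k] for k in('t','eef_pos','orientation','width')},robot.tip_extent)
d={}
for n in('scene','top'):
    c=robot.camera(n);d[n]=c;cv2.imwrite(f'pics/{n}0.png',c['frame'][:,:,::-1]);print(n,c['fx'],c['cx'],c['cy'],c['position'],c['rotation'])
pickle.dump(d,open('c0.pkl','wb'))
E
```

```text
{'t': 0.0, 'eef_pos': array([ 0.15852293, -0.60394838,  0.24892199]), 'orientation': array([-1.79897344e+02,  8.43460555e-03,  1.47153427e+01]), 'width': 0.0882658601207694} 0.011
scene 388.8111042004151 314.94800401342155 201.9749804594329 [ 0.13179748 -0.46559122  0.6900105 ] [-132.57518379    1.15287818  -42.1960732 ]
top 488.32010821191335 316.23723753449843 195.25338868121835 [0.36826546 0.01561833 1.07246425] [-170.4025048    -1.68508501  -91.64896029]
```

View pics/scene0.png

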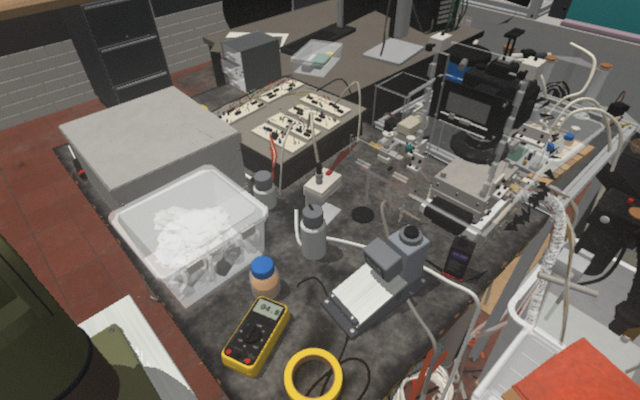

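View pics/top0.png

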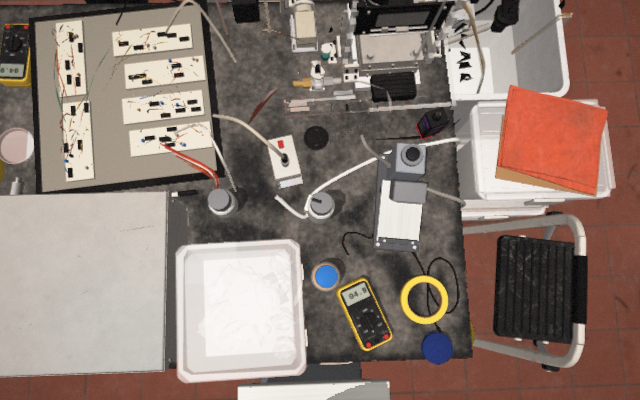

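The scene view shows the tall canister near (313,232), the plain one at (263,190), and the reader at (380,280). In the top view the tall one is at (321,205), the plain one at (221,201), and the reader at (402,195). I'll zoom in next.

```bash
cat > h.py <<'E'
import numpy as np,cv2,pickle
from scipy.spatial.transform import Rotation as R
def rot(c): 
    r=np.asarray(c['rotation'],float); return r if r.shape==(3,3) else R.from_euler('xyz',r,degrees=True).as_matrix()
def toz(c,u,v,z):
    d=rot(c)@np.array([(u-c['cx'])/c['fx'],(v-c['cy'])/c['fy'],1]);p=np.array(c['position']);return p+d*(z-p[2])/d[2]
def proj(c,P):
    q=(np.atleast_2d(P)-c['position'])@rot(c);return np.c_[q[:,0]/q[:,2]*c['fx']+c['cx'],q[:,1]/q[:,2]*c['fy']+c['cy']]
def crop(c,u0,v0,u1,v1,k,fn):
    cv2.imwrite(fn,cv2.resize(c['frame'][v0:v1,u0:u1,::-1],None,fx=k,fy=k,interpolation=cv2.INTER_CUBIC))
E
python3 - <<'E'
from h import *
d=pickle.load(open('c0.pkl','rb'))
crop(d['top'],290,130,450,260,4.6,'pics/t1.png');crop(d['scene'],290,190,450,340,4,'pics/s1.png')
t,s=d['top'],d['scene']
print(toz(t,321,202,.13),toz(s,312,209,.13),toz(t,221,197,.094))
E
```

```text
[ 0.51324613 -0.02560852  0.13      ] [ 0.513899  -0.0181858  0.13     ] [0.53389598 0.17460304 0.094     ]
```

View pics/t1.png

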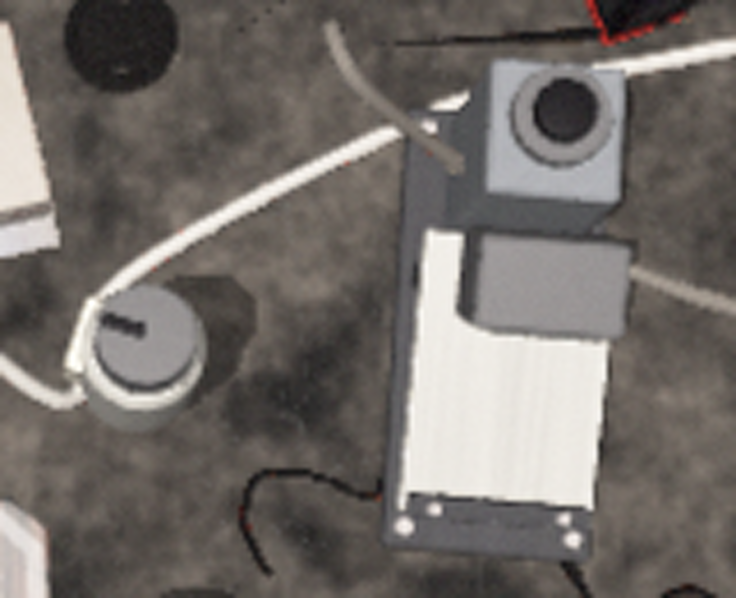

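View pics/s1.png

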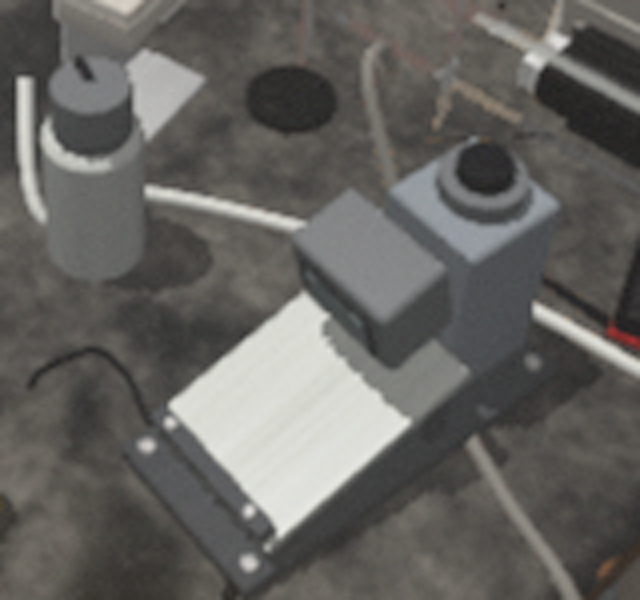

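```bash
cat > fit.py <<'E'
from h import *
from scipy.optimize import least_squares
d=pickle.load(open('c0.pkl','rb'));t,s=d['top'],d['scene']
tp=lambda U:(np.array(U,float)+.5)/4.6-.5+[290,130]
sp=lambda U:(np.array(U,float)+.5)/4-.5+[290,190]
a=np.radians(15);B=np.array([[np.cos(a),0,-np.sin(a)],[0,1,0],[np.sin(a),0,np.cos(a)]])
def pts(p):
    x,y,yaw,xb,zb,xu,zu,xc,zc=p
    bd=lambda q:np.array(q)@B.T+[xb,0,zb]
    L=np.vstack([[(-.095,.05,.012),(-.095,-.05,.012),(.12,.05,.012),(.12,-.05,.012)],
      bd([(0,.042,.01),(0,-.042,.01),(.085,.033,.08),(.085,-.033,.08)]),
      [(xu,0,zu)],[(xc+.031,.03,zc),(xc+.031,-.03,zc),(xc-.031,-.03,zc),(xc-.031,.03,zc)]])
    return L@R.from_euler('z',yaw).as_matrix().T+[x,y,0]
oT=[(385,545),(588,557),(408,110),None,(413,493),(592,507),(472,325),(625,335),(567,108),(490,62),(628,68),(620,200),(487,192)]
oS=[(125,455),(243,592),None,(556,360),(178,412),(270,532),(295,235),(380,326),(487,165),None,(558,205),(470,262),(390,187)]
def res(p,full=False):
    P=pts(p);r=[]
    for c,o,f in((t,oT,tp),(s,oS,sp)):
        q=proj(c,P);r+=[(q[i]-f(o[i])) if o[i] else np.zeros(2) for i in range(len(o))]
    return np.array(r) if full else np.ravel(r)
f=least_squares(res,[.5,-.2,0,-.08,.03,.09,.14,.09,.13],loss='soft_l1')
if __name__=='__main__':
    p=f.x;print('p',p.round(4),'yaw',np.degrees(p[2]));print(res(p,True).reshape(2,-1,2).round(1).tolist())
    P=pts(p);Rw=R.from_euler('z',p[2]).as_matrix()
    bo=Rw@[p[3],0,p[4]]+[p[0],p[1],0];print('bed origin',bo,'button',P[8])
    print('can base on bed',bo+Rw@B@[.028,0,0],'bed z',Rw@B[:,2])
    T,S=tp((147,337)),sp((90,84))
    print('can',toz(t,*T,.13),toz(s,*S,.13))
    # lid bottom/foot check and rib
    print('rib',[toz(t,*tp(q),.133)[:2] for q in((145,331),(103,319))],[toz(s,*sp(q),.133)[:2] for q in((95,80),(77,60))])
    g=least_squares(lambda v:np.r_[proj(t,[*v,.13])[0]-T,proj(s,[*v,.13])[0]-S],[.5,0]);print('joint',g.x,g.fun)
    print('foot scene', toz(s,*sp((93,277)),0), 'scene prediction foot',(proj(s,[*g.x,0])[0]-[290,190]+.5)*4)
    np.save('p.npy',p)
E
python3 fit.py
```

```text
p [ 0.5154 -0.1983 -0.1002 -0.0681  0.03    0.0869  0.1464  0.0823  0.1281] yaw -5.740610422985956
[[[-1.0, 0.8], [0.7, 1.5], [-1.0, -0.6], [0.0, 0.0], [-0.9, 0.1], [-0.5, -0.0], [-0.4, 0.7], [-0.3, 1.1], [-0.6, 0.9], [-0.3, -0.7], [-0.6, 0.3], [0.1, 1.7], [-1.0, 1.1]], [[0.1, -1.0], [3.1, 1.9], [0.0, 0.0], [3.1, 1.9], [-1.0, -1.8], [4.3, -1.2], [-0.0, 0.5], [3.6, 0.4], [1.2, -0.2], [0.0, 0.0], [3.3, -0.7], [2.6, 0.3], [-0.3, -0.0]]]
bed origin [ 0.44761771 -0.19152873  0.02996735] button [ 0.6018153  -0.20703008  0.14639503]
can base on bed [ 0.47452799 -0.19423399  0.03721428] bed z [-0.25752105  0.02588838  0.96592583]
can [ 0.51150114 -0.02666103  0.13      ] [ 0.5108179  -0.02201213  0.13      ]
rib [array([ 0.51363522, -0.02575759]), array([ 0.5192091 , -0.00811087])] [array([ 0.51267067, -0.02394232]), array([ 0.51597892, -0.00612986])]
joint [ 0.51082255 -0.02487519] [-0.90249688  0.36527809  0.92253325  0.69370482]
foot scene [ 0.49479129 -0.03754877  0.        ] scene prediction foot [ 99.48309174 249.94806479]
```

```bash
cat > ov.py <<'E'
from fit import *
p=f.x;P=pts(p);print(t['fy'],t['fx'],s['fy'],s['fx'])
x,y,yaw,xb,zb,xu,zu,xc,zc=p
def draw(c,u0,v0,u1,v1,k):
    im=cv2.resize(c['frame'][v0:v1,u0:u1,::-1],None,fx=k,fy=k,interpolation=cv2.INTER_CUBIC)
    def poly(W,col):
        q=(proj(c,W)-[u0,v0]+.5)*k;cv2.polylines(im,[q.round().astype(int)],True,col,1)
    poly(P[[0,1,3,2]],(0,0,255));poly(P[9:13],(0,255,0));poly(P[[4,5,7,6]],(255,255,0))
    th=np.linspace(0,6.28,40);C=np.c_[np.cos(th),np.sin(th),0*th]
    poly(C*.014+P[8],(255,0,255))
    for r,z in((.022,.13),(.028,.096),(.028,0)):poly(C*r+[.511,-.0249,z],(0,255,255))
    return im
a=draw(t,290,130,450,260,2.5);b=draw(s,290,190,450,340,2.5)
h=max(a.shape[0],b.shape[0]);a=cv2.copyMakeBorder(a,0,h-a.shape[0],0,0,0)
cv2.imwrite('pics/ov1.png',np.hstack([a,b]))
E
python3 ov.py
```

```text
488.32010821191335 488.32010821191335 388.8111042004151 388.8111042004151
```

View pics/ov1.png

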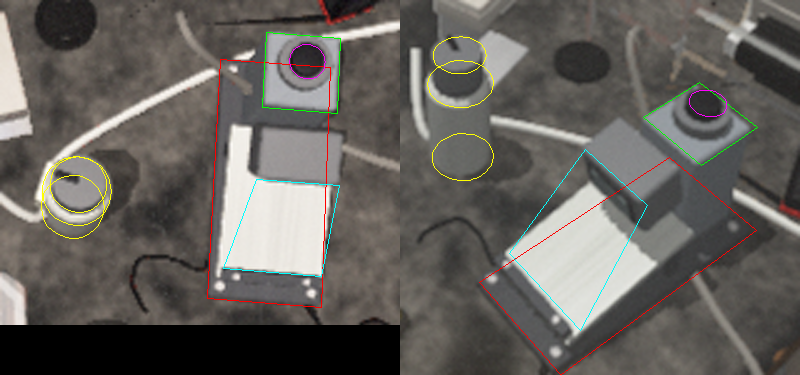

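The overlay fits the reader and canister to within a few mm, with the button, column top and cleat edge lining up. The canister's plate yaw is about 72° and the reader's yaw is -5.7°. I'm moving the arm over the canister.

Call:
drive_tool(moves=[{"dx":0.029,"dy":-0.028,"gripper":1},{"dx":0.029,"dy":-0.028},{"dx":0.029,"dy":-0.028},{"dx":0.029,"dy":-0.028},{"dx":0.029,"dy":-0.028},{"dx":0.029,"dy":-0.028},{"dx":0.029,"dy":-0.028},{"dx":0.029,"dy":-0.028}])

```text
validation failed for argument at $.mo...
```

Call:
drive_tool(moves=[{"dx":0.029,"dy":-0.028},{"dx":0.029,"dy":-0.028},{"dx":0.029,"dy":-0.028},{"dx":0.029,"dy":-0.028},{"dx":0.029,"dy":-0.028},{"dx":0.029,"dy":-0.028},{"roll":-0.125},{"roll":-0.125}])

```text
validation failed for argument at $.mo...
```

```bash
python3 - <<'E'
from fit import *
# refine rib: dark pixels within lid top
for c,k,ctr in((t,'top',(.5112,-.0250)),(s,'scene',(.5112,-.0235))):
    g=cv2.cvtColor(c['frame'],cv2.COLOR_RGB2GRAY).astype(float)
    N=61;xs=np.linspace(-.019,.019,N);X,Y=np.meshgrid(xs,xs);W=np.c_[X.ravel()+ctr[0],Y.ravel()+ctr[1],np.full(N*N,.131)]
    q=proj(c,W).astype(np.float32);v=cv2.remap(g.astype(np.float32),q[:,0].reshape(N,N),q[:,1].reshape(N,N),cv2.INTER_LINEAR)
    m=(X**2+Y**2<.017**2);md=np.median(v[m]);w=np.where(m,np.clip(md-15-v,0,None),0)
    cx,cy=(w*X).sum()/w.sum(),(w*Y).sum()/w.sum();cv=np.cov(np.c_[X.ravel(),Y.ravel()].T,aweights=w.ravel())
    e,V=np.linalg.eigh(cv);print(k,md,'centroid',cx,cy,np.degrees(np.arctan2(cy,cx)),'axis',np.degrees(np.arctan2(V[1,1],V[0,1]))%180,np.sqrt(e))
E
```

```text
top 151.42188 centroid 0.005406612115858347 0.007193568181732423 53.071851783042845 axis 71.49133393588566 [0.00188833 0.00473187]
scene 127.146484 centroid 0.003321372436988866 0.009684121976659738 71.06952141255657 axis 71.04090377797844 [0.00186244 0.00405006]
```

Rib axis is at 71.3° in both cameras. The move was refused, so I'll try again with full rows.

Call:
drive_tool(moves=[{"dx":0.029,"dy":-0.028,"dz":0,"roll":0,"gripper":1},{"dx":0.029,"dy":-0.028,"dz":0,"roll":0,"gripper":1},{"dx":0.029,"dy":-0.028,"dz":0,"roll":0,"gripper":1},{"dx":0.029,"dy":-0.028,"dz":0,"roll":0,"gripper":1},{"dx":0.029,"dy":-0.028,"dz":0,"roll":0,"gripper":1},{"dx":0.029,"dy":-0.028,"dz":0,"roll":0,"gripper":1},{"dx":0.029,"dy":-0.028,"dz":0,"roll":0,"gripper":1},{"dx":0.029,"dy":-0.028,"dz":0,"roll":0,"gripper":1}])

```text
t: 0.77
eef_pos: [0.3267, -0.3271, 0.2496]
orientation: [-180.0, 0.0, 14.7]
force: [1.9, 0.0, -1.2]
width: 0.0881
grasp_force: 0.0
```

Call:
drive_tool(moves=[{"dx":0.029,"dy":-0.028,"dz":0,"roll":0,"gripper":1},{"dx":0.029,"dy":-0.028,"dz":0,"roll":0,"gripper":1},{"dx":0.029,"dy":-0.028,"dz":0,"roll":0,"gripper":1},{"dx":0.029,"dy":-0.028,"dz":0,"roll":0,"gripper":1},{"dx":0.029,"dy":-0.028,"dz":0,"roll":0,"gripper":1},{"dx":0.029,"dy":-0.028,"dz":0,"roll":0,"gripper":1},{"dx":0.029,"dy":-0.028,"dz":0,"roll":0,"gripper":1},{"dx":0.029,"dy":-0.028,"dz":0,"roll":0,"gripper":1}])

```text
t: 1.43
eef_pos: [0.4942, -0.0514, 0.2495]
orientation: [180.0, 0.0, 14.7]
force: [1.3, -0.1, 0.5]
width: 0.0884
grasp_force: 0.0
```

Call:
drive_tool(moves=[{"dx":0.024,"dy":-0.021,"dz":0,"roll":0,"gripper":1},{"dx":0,"dy":0,"dz":0,"roll":-0.12,"gripper":1},{"dx":0,"dy":0,"dz":0,"roll":-0.12,"gripper":1},{"dx":0,"dy":0,"dz":0,"roll":-0.12,"gripper":1},{"dx":0,"dy":0,"dz":0,"roll":-0.12,"gripper":1},{"dx":0,"dy":0,"dz":0,"roll":-0.12,"gripper":1},{"dx":0,"dy":0,"dz":0,"roll":-0.12,"gripper":1},{"dx":0,"dy":0,"dz":0,"roll":-0.12,"gripper":1}])

```text
t: 2.1
eef_pos: [0.5114, -0.027, 0.2494]
orientation: [-180.0, 0.0, 63.2]
force: [0.7, 0.3, 0.1]
width: 0.0881
grasp_force: 0.0
```

Call:
drive_tool(moves=[{"dx":0,"dy":0,"dz":0,"roll":-0.12,"gripper":1},{"dx":0,"dy":0,"dz":0,"roll":-0.03,"gripper":1},{"dx":0,"dy":0,"dz":0,"roll":0,"gripper":1}])

```text
t: 2.35
eef_pos: [0.5114, -0.0271, 0.2494]
orientation: [-180.0, -0.0, 71.3]
force: [0.7, -0.6, 0.1]
width: 0.0878
grasp_force: 0.0
```

Call:
drive_tool(moves=[{"dx":0.002,"dy":0,"dz":0.03,"roll":0,"gripper":1},{"dx":0,"dy":0,"dz":0.03,"roll":0,"gripper":1},{"dx":0,"dy":0,"dz":0.03,"roll":0,"gripper":1},{"dx":0,"dy":0,"dz":0.006,"roll":0,"gripper":1},{"dx":0,"dy":0,"dz":0,"roll":0,"gripper":1}])

```text
t: 2.77
eef_pos: [0.5109, -0.0251, 0.1522]
orientation: [-179.8, 0.1, 71.4]
force: [-0.2, 0.5, 0.0]
width: 0.0882
grasp_force: 0.0
```

```bash
python3 - <<'E'
from h import *
from workcell import robot
c=robot.camera('scene');t=robot.camera('top')
k=4
a=cv2.resize(c['frame'][150:290,260:370,::-1],None,fx=k,fy=k,interpolation=cv2.INTER_CUBIC);b=cv2.resize(t['frame'][150:290,275:365,::-1],None,fx=k,fy=k,interpolation=cv2.INTER_CUBIC)
cv2.imwrite('pics/g1.png',np.hstack([a,b]))
E
```

```text
(no output)
```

View pics/g1.png

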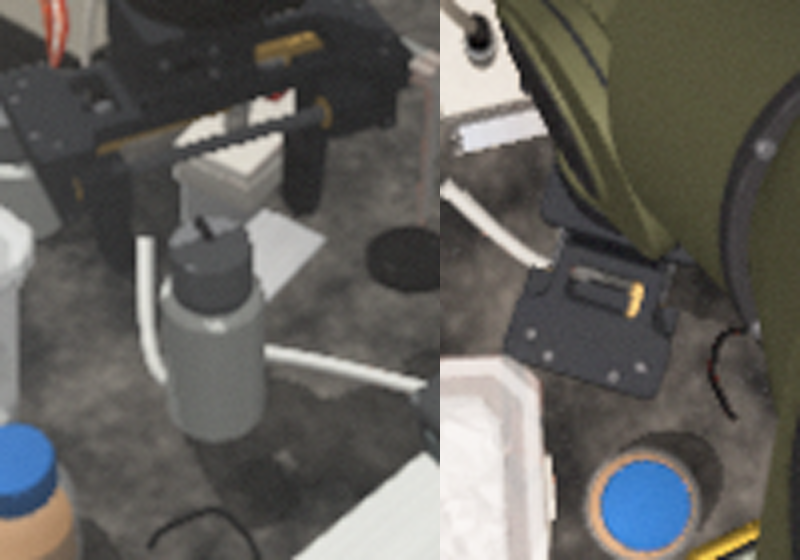

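The scene crop shows both fingers straddling the lid: tips at about (112,268) and (302,212), lid at (210,240). They are centred to within a couple of mm. I'll descend and grip.

Call:
drive_tool(moves=[{"dx":0,"dy":0,"dz":0.02,"roll":0,"gripper":1},{"dx":0,"dy":0,"dz":0.015,"roll":0,"gripper":1},{"dx":0,"dy":0,"dz":0.005,"roll":0,"gripper":1},{"dx":0,"dy":0,"dz":0,"roll":0,"gripper":1}])

```text
t: 3.2
eef_pos: [0.5126, -0.0251, 0.1142]
orientation: [180.0, 0.0, 71.4]
force: [0.6, 0.1, 0.3]
width: 0.0881
grasp_force: 0.0
```

Call:
drive_tool(moves=[{"dx":0,"dy":0,"dz":0,"roll":0,"gripper":0.3},{"dx":0,"dy":0,"dz":0,"roll":0,"gripper":0.3},{"dx":0,"dy":0,"dz":0,"roll":0,"gripper":0.3},{"dx":0,"dy":0,"dz":0,"roll":0,"gripper":0.3},{"dx":0,"dy":0,"dz":0,"roll":0,"gripper":0.3},{"dx":0,"dy":0,"dz":0,"roll":0,"gripper":0.3},{"dx":0,"dy":0,"dz":0,"roll":0,"gripper":0.3},{"dx":0,"dy":0,"dz":0,"roll":0,"gripper":0.3}], grip_force=15)

```text
t: 3.87
eef_pos: [0.5123, -0.0251, 0.1138]
orientation: [180.0, 0.0, 71.4]
force: [-0.4, 0.4, 1.7]
width: 0.0431
grasp_force: 15.0
```

Call:
drive_tool(moves=[{"dx":0,"dy":0,"dz":-0.01,"roll":0,"gripper":0.3},{"dx":0,"dy":0,"dz":-0.02,"roll":0,"gripper":0.3},{"dx":0,"dy":0,"dz":-0.03,"roll":0,"gripper":0.3},{"dx":0,"dy":0,"dz":-0.02,"roll":0,"gripper":0.3},{"dx":0,"dy":0,"dz":-0.01,"roll":0,"gripper":0.3},{"dx":-0.012,"dy":0,"dz":0,"roll":0,"gripper":0.3},{"dx":-0.022,"dy":0.001,"dz":0,"roll":0.1,"gripper":0.3}])

```text
t: 4.45
eef_pos: [0.5028, -0.0559, 0.2039]
orientation: [180.0, -0.2, 65.9]
force: [0.1, -0.2, -3.3]
width: 0.0433
grasp_force: 15.0
```

Call:
drive_tool(moves=[{"dx":-0.02,"dy":0,"dz":0,"roll":0.1,"gripper":0.3},{"dx":-0.02,"dy":0,"dz":0,"roll":0.1,"gripper":0.3},{"dx":-0.02,"dy":0,"dz":0,"roll":0.1,"gripper":0.3},{"dx":-0.015,"dy":0.015,"dz":0,"roll":0.1,"gripper":0.3},{"dx":-0.015,"dy":0.015,"dz":0,"roll":0.1,"gripper":0.3},{"dx":-0.01,"dy":0.015,"dz":0,"roll":0.1,"gripper":0.3},{"dx":-0.005,"dy":0.015,"dz":0,"roll":0.1,"gripper":0.3},{"dx":0,"dy":0,"dz":0,"roll":0.1,"gripper":0.3}])

```text
t: 5.12
eef_pos: [0.4748, -0.1901, 0.2021]
orientation: [180.0, 0.3, 19.2]
force: [-1.0, -1.4, -2.4]
width: 0.0435
grasp_force: 15.0
```

Call:
drive_tool(moves=[{"dx":0,"dy":0,"dz":0,"roll":0.11,"gripper":0.3},{"dx":0,"dy":0,"dz":0,"roll":0.11,"gripper":0.3},{"dx":0,"dy":0,"dz":0,"roll":0.11,"gripper":0.3},{"dx":0,"dy":0,"dz":0,"roll":0.112,"gripper":0.3},{"dx":-0.013,"dy":0.004,"dz":0,"roll":0,"gripper":0.3},{"dx":0,"dy":0,"dz":0.02,"roll":0,"gripper":0.3},{"dx":0,"dy":0,"dz":0,"roll":0,"gripper":0.3},{"dx":0,"dy":0,"dz":0,"roll":0,"gripper":0.3}])

```text
t: 5.78
eef_pos: [0.4625, -0.1881, 0.1824]
orientation: [-180.0, 0.3, -5.5]
force: [-0.9, 0.3, -1.6]
width: 0.0435
grasp_force: 15.0
```

```bash
python3 - <<'E'
from h import *
from workcell import robot
s=robot.sense();print(s['eef_pos'],s['orientation'],s['force'],s['joints'])
c=robot.camera('scene');t=robot.camera('top');pickle.dump({'scene':c,'top':t},open('c2.pkl','wb'))
k=4
a=cv2.resize(c['frame'][190:340,310:450,::-1],None,fx=4,fy=4,interpolation=cv2.INTER_CUBIC)
cv2.imwrite('pics/p1.png',a)
E
```

```text
[ 0.46247541 -0.18809178  0.18239159] [-179.98136315    0.25261951   -5.48210216] [-0.90079208  0.33587959 -1.63712941] [ 17.68758773  36.34887585  -1.38522354 115.11008619   1.76655056
  28.81204726 -80.46196797]
```

View pics/p1.png

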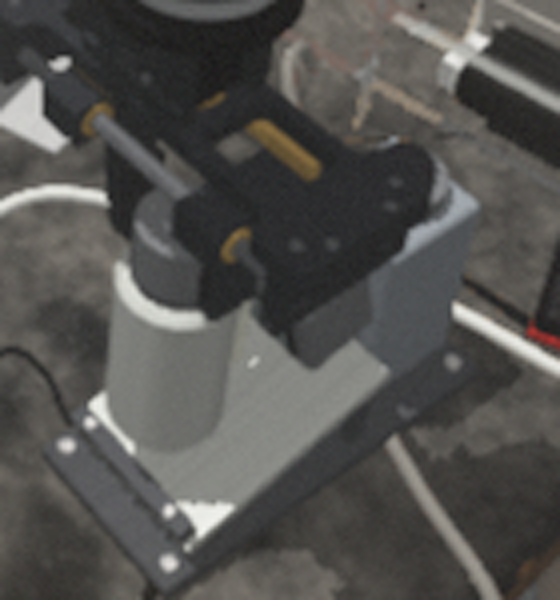

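The canister hangs over the bed, foot at about (165,440) in the crop, cleat at (90,410)–(185,535). I'm checking the lateral centring within this one camera.

```bash
python3 - <<'E'
from fit import *
yaw=f.x[2];Rw=R.from_euler('z',yaw).as_matrix();bo=Rw@[f.x[3],0,f.x[4]]+[f.x[0],f.x[1],0]
loc=lambda P:(np.array(P)-bo)@Rw
for q in((168,402),(275,545)):print('bed corner scene',loc(toz(s,*sp(q),.03)))
for q in((402,510),(594,512)):print('bed corner top',loc(toz(t,*tp(q),.03)))
for q in((295,235),(380,326)):print('head front top',loc(toz(s,*sp(q),.129)))
# canister in hand: predicted outline vs observed, scene crop 310,190 x4
c=pickle.load(open('c2.pkl','rb'))['scene'];zb=.1824-.1138
for z,r in((zb,.028),(zb+.096,.028)):
    th=np.linspace(0,6.28,60);q=(proj(c,np.c_[.4625+r*np.cos(th),-.1881+r*np.sin(th),z+0*th])-[310,190]+.5)*4
    print(z,'u',q[:,0].min(),q[:,0].max(),'v',q[:,1].min(),q[:,1].max())
print('loc tcp',loc([.4625,-.1881,.03]))
E
```

```text
bed corner scene [3.07281145e-04 5.02943387e-02 3.26486177e-05]
bed corner scene [-8.93287547e-03 -4.16366513e-02  3.26486177e-05]
bed corner top [-9.58310793e-03  4.34199294e-02  3.26486177e-05]
bed corner top [-3.89901679e-03 -4.63047138e-02  3.26486177e-05]
head front top [0.06244157 0.03410314 0.09903265]
head front top [ 0.05706424 -0.02846177  0.09903265]
0.06860000000000001 u 112.99595244336933 232.02960016104885 v 355.42425010378474 455.5825006645955
0.16460000000000002 u 117.34376117635748 247.99979095333356 v 224.90192015370872 326.7933386437753
loc tcp [1.44646989e-02 4.90013162e-03 3.26486177e-05]
```

Call:
drive_tool(moves=[{"dx":0,"dy":0.003,"dz":0.01,"roll":0,"gripper":0.3},{"dx":0,"dy":0,"dz":0.01,"roll":0,"gripper":0.3},{"dx":0,"dy":0,"dz":0.003,"roll":0,"gripper":0.3},{"dx":0,"dy":0,"dz":0,"roll":0,"gripper":0.3}], grip_force=10)

```text
t: 6.22
eef_pos: [0.4635, -0.1909, 0.1599]
orientation: [-180.0, 0.1, -5.5]
force: [0.4, 1.3, -1.9]
width: 0.0434
grasp_force: 10.0
```

Call:
drive_tool(moves=[{"dx":0,"dy":0,"dz":0.002,"roll":0,"gripper":0.3},{"dx":0,"dy":0,"dz":0.001,"roll":0,"gripper":0.3},{"dx":0,"dy":0,"dz":0.001,"roll":0,"gripper":0.3}])

```text
t: 6.47
eef_pos: [0.4642, -0.191, 0.1569]
orientation: [180.0, -0.0, -5.4]
force: [0.1, 1.0, -2.0]
width: 0.0438
grasp_force: 10.0
```

Call:
drive_tool(moves=[{"dx":0,"dy":0,"dz":0.001,"roll":0,"gripper":0.3},{"dx":0,"dy":0,"dz":0.001,"roll":0,"gripper":0.3}])

```text
t: 6.63
eef_pos: [0.464, -0.191, 0.1554]
orientation: [180.0, -0.0, -5.5]
force: [-2.9, 0.9, 14.8]
width: 0.0438
grasp_force: 10.0
```

Call:
drive_tool(moves=[{"dx":0,"dy":0,"dz":0.001,"roll":0,"gripper":0.3},{"dx":0,"dy":0,"dz":0.001,"roll":0,"gripper":0.3}])

```text
t: 6.8
eef_pos: [0.464, -0.1912, 0.1543]
orientation: [180.0, -0.1, -5.5]
force: [-3.4, 0.3, 16.2]
width: 0.0433
grasp_force: 10.0
```

Call:
drive_tool(moves=[{"dx":0,"dy":0,"dz":0.001,"roll":0,"gripper":0.3},{"dx":0,"dy":0,"dz":0.001,"roll":0,"gripper":0.3}])

```text
t: 6.97
eef_pos: [0.4639, -0.1912, 0.1524]
orientation: [180.0, -0.1, -5.5]
force: [-3.5, 1.0, 15.7]
width: 0.0434
grasp_force: 10.0
```

Pressing down with the pivot held still can't tip the canister: the contact normal passes on the wrong side of the grip, so it just slips through the pads. I have to move the tool downhill in an arc about the foot's uphill edge. First I'll lift slightly, shift uphill, and touch down again.

Call:
drive_tool(moves=[{"dx":0,"dy":0,"dz":-0.004,"roll":0,"gripper":0.3},{"dx":0,"dy":0,"dz":-0.004,"roll":0,"gripper":0.3},{"dx":0.006,"dy":0,"dz":0,"roll":0,"gripper":0.3},{"dx":0.006,"dy":0,"dz":0,"roll":0,"gripper":0.3},{"dx":0,"dy":0,"dz":0,"roll":0,"gripper":0.3},{"dx":0,"dy":0,"dz":0.002,"roll":0,"gripper":0.3}])

```text
t: 7.47
eef_pos: [0.4768, -0.192, 0.1566]
orientation: [180.0, -0.1, -5.4]
force: [-0.3, -0.5, -1.7]
width: 0.0437
grasp_force: 10.0
```

Call:
drive_tool(moves=[{"dx":0,"dy":0,"dz":0.001,"roll":0,"gripper":0.3},{"dx":0,"dy":0,"dz":0.001,"roll":0,"gripper":0.3}])

```text
t: 7.63
eef_pos: [0.4754, -0.1921, 0.1553]
orientation: [180.0, 0.0, -5.5]
force: [-3.4, 1.3, 15.4]
width: 0.0436
grasp_force: 10.0
```

Call:
drive_tool(moves=[{"dx":0,"dy":0,"dz":0,"roll":0,"gripper":0.3},{"dx":-0.005,"dy":0,"dz":0.001,"roll":0,"gripper":0.3},{"dx":-0.005,"dy":0,"dz":0.0015,"roll":0,"gripper":0.3},{"dx":0,"dy":0,"dz":0,"roll":0,"gripper":0.3}], grip_force=6)

```text
t: 7.97
eef_pos: [0.4641, -0.191, 0.1519]
orientation: [-180.0, 0.1, -5.5]
force: [-0.6, 0.0, 3.0]
width: 0.0439
grasp_force: 6.0
```

Call:
drive_tool(moves=[{"dx":-0.005,"dy":0,"dz":0.002,"roll":0,"gripper":0.3},{"dx":-0.005,"dy":0,"dz":0.002,"roll":0,"gripper":0.3},{"dx":0,"dy":0,"dz":0,"roll":0,"gripper":0.3}])

```text
t: 8.22
eef_pos: [0.4545, -0.19, 0.1476]
orientation: [-180.0, 0.1, -5.5]
force: [-0.3, -0.5, 1.8]
width: 0.0438
grasp_force: 6.0
```

Call:
drive_tool(moves=[{"dx":-0.003,"dy":0,"dz":0.0013,"roll":0,"gripper":0.3},{"dx":-0.003,"dy":0,"dz":0.0013,"roll":0,"gripper":0.3},{"dx":0,"dy":0,"dz":0,"roll":0,"gripper":0.3}])

```text
t: 8.47
eef_pos: [0.4495, -0.1895, 0.1452]
orientation: [-180.0, 0.0, -5.5]
force: [-1.2, 1.0, -0.3]
width: 0.0435
grasp_force: 6.0
```

```bash
python3 - <<'E'
from h import *
from workcell import robot
c=robot.camera('scene')
cv2.imwrite('pics/p2.png',cv2.resize(c['frame'][190:340,310:450,::-1],None,fx=4,fy=4,interpolation=cv2.INTER_CUBIC))
E
```

```text
(no output)
```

View pics/p2.png

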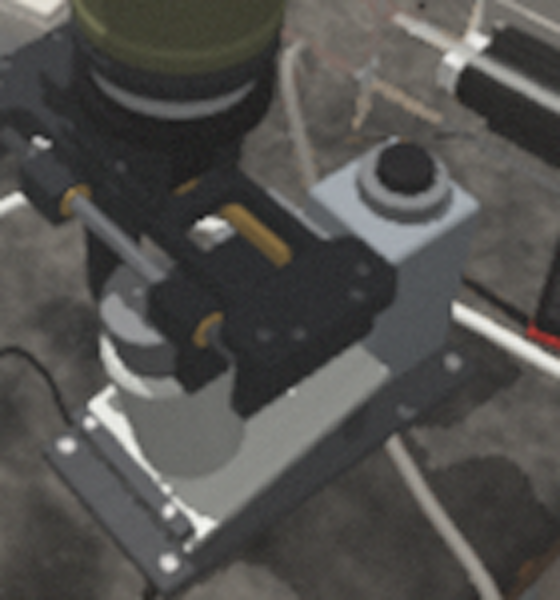

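The crop shows the canister leaning with its foot centred on the bed close to the cleat (foot at about (180,470), cleat middle at (140,472)). I'll finish the arc and nudge it downhill.

Call:
drive_tool(moves=[{"dx":-0.003,"dy":0,"dz":0.0014,"roll":0,"gripper":0.3},{"dx":-0.002,"dy":0,"dz":0.0009,"roll":0,"gripper":0.3},{"dx":0,"dy":0,"dz":0,"roll":0,"gripper":0.3}])

```text
t: 8.77
eef_pos: [0.4455, -0.189, 0.1437]
orientation: [180.0, -0.1, -5.4]
force: [0.6, 0.9, 4.7]
width: 0.0436
grasp_force: 6.1
```

Call:
drive_tool(moves=[{"dx":-0.001,"dy":0,"dz":0.0008,"roll":0,"gripper":0.3},{"dx":-0.001,"dy":0,"dz":0.0006,"roll":0,"gripper":0.3},{"dx":0,"dy":0,"dz":0,"roll":0,"gripper":0.3}])

```text
t: 9.02
eef_pos: [0.4446, -0.1889, 0.143]
orientation: [180.0, -0.2, -5.4]
force: [0.2, 0.8, 10.1]
width: 0.0441
grasp_force: 8.1
```

Call:
drive_tool(moves=[{"dx":-0.001,"dy":0,"dz":-0.0005,"roll":0,"gripper":0.3},{"dx":-0.001,"dy":0,"dz":0,"roll":0,"gripper":0.3},{"dx":0,"dy":0,"dz":0,"roll":0,"gripper":0.3}])

```text
t: 9.27
eef_pos: [0.4414, -0.1888, 0.1424]
orientation: [180.0, -0.1, -5.5]
force: [0.8, -0.1, 1.9]
width: 0.0438
grasp_force: 7.6
```

Call:
drive_tool(moves=[{"dx":0.001,"dy":0,"dz":0,"roll":0,"gripper":0.3},{"dx":0,"dy":0,"dz":0,"roll":0,"gripper":0.55},{"dx":0,"dy":0,"dz":0,"roll":0,"gripper":0.7},{"dx":0,"dy":0,"dz":0,"roll":0,"gripper":1},{"dx":0,"dy":0,"dz":0,"roll":0,"gripper":1},{"dx":0,"dy":0,"dz":0,"roll":0,"gripper":1},{"dx":0,"dy":0,"dz":0,"roll":0,"gripper":1},{"dx":0,"dy":0,"dz":0,"roll":0,"gripper":1}], grip_force=3)

```text
t: 9.93
eef_pos: [0.4419, -0.1888, 0.1424]
orientation: [180.0, 0.0, -5.5]
force: [-0.1, -1.2, 0.1]
width: 0.0863
grasp_force: 0.0
```

Call:
drive_tool(moves=[{"dx":0,"dy":0,"dz":-0.01,"roll":0,"gripper":1},{"dx":0,"dy":0,"dz":-0.02,"roll":0,"gripper":1},{"dx":0,"dy":0,"dz":-0.03,"roll":0,"gripper":1},{"dx":0,"dy":0,"dz":-0.03,"roll":0,"gripper":1},{"dx":0,"dy":-0.03,"dz":-0.02,"roll":0,"gripper":1},{"dx":0,"dy":-0.04,"dz":0,"roll":0,"gripper":1},{"dx":0,"dy":-0.04,"dz":0,"roll":0,"gripper":1},{"dx":0,"dy":-0.04,"dz":0,"roll":0,"gripper":1}])

```text
t: 10.6
eef_pos: [0.4564, -0.0382, 0.253]
orientation: [-180.0, -0.1, -5.5]
force: [0.3, 0.4, -0.0]
width: 0.0883
grasp_force: 0.0
```

```bash
python3 - <<'E'
from h import *
from workcell import robot
c=robot.camera('scene');t=robot.camera('top');pickle.dump({'scene':c,'top':t},open('c3.pkl','wb'))
a=cv2.resize(c['frame'][190:340,310:430,::-1],None,fx=4,fy=4,interpolation=cv2.INTER_CUBIC)
b=cv2.resize(t['frame'][130:265,365:440,::-1],None,fx=4.2,fy=4.2,interpolation=cv2.INTER_CUBIC)
b=cv2.copyMakeBorder(b,0,600-b.shape[0],0,0,0);cv2.imwrite('pics/p3.png',np.hstack([a,b]))
E
```

```text
(no output)
```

View pics/p3.png

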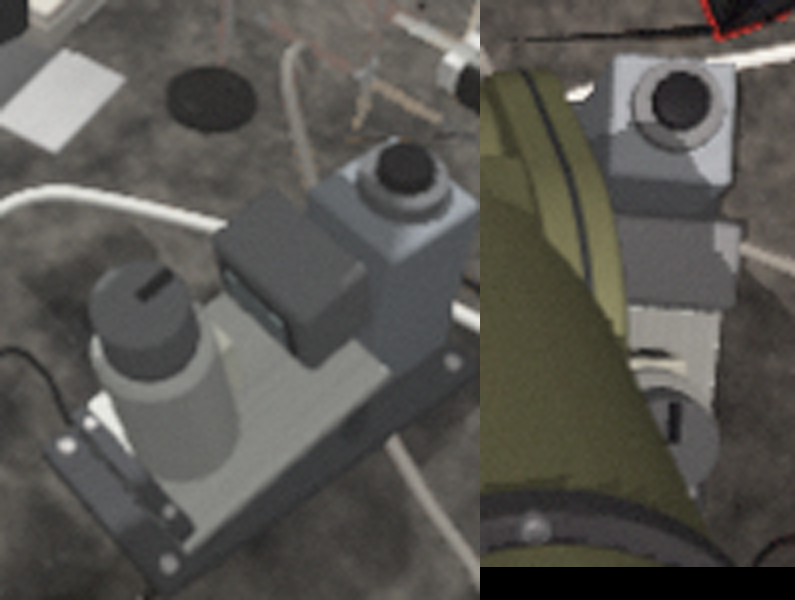

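The canister stands free on the bed against the cleat, lid top at about (143,302), rib (140,297)→(170,275) pointing at the window. I'm quantifying the pose in the bed frame.

```bash
python3 - <<'E'
from fit import *
d3=pickle.load(open('c3.pkl','rb'));s3,t3=d3['scene'],d3['top']
Rw=R.from_euler('z',f.x[2]).as_matrix();bo=Rw@[f.x[3],0,f.x[4]]+[f.x[0],f.x[1],0];M=Rw@B
def onbed(c,px,z):
    d=M.T@rot(c)@np.array([(px[0]-c['cx'])/c['fx'],(px[1]-c['cy'])/c['fy'],1]);p=M.T@(np.array(c['position'])-bo);return (p+d*(z-p[2])/d[2])[:2]*1000
s4=lambda q:(np.array(q)+.5)/4-.5+[310,190]
t4=lambda q:(np.array(q)+.5-[480,0])/4.2-.5+[365,130]
for n,q,z in(('lid c',(143,302),.13),('rib0',(139,297),.133),('rib1',(170,274),.133),('cleat+',(84,418),.01),('cleat-',(186,531),.01),('head+',(215,235),.08),('head-',(300,327),.08)):print('S',n,onbed(s3,s4(q),z).round(1))
for n,q,z in(('rib0',(675,441),.133),('rib1',(675,405),.133),('lidright',(719,437),.13),('head-',(735,307),.08),('bed right edge',(717,405),0)):print('T',n,onbed(t3,t4(q),z).round(1))
# foot extents predicted for y=0 and dy sensitivity, scene crop px
th=np.linspace(0,6.28,80)
for x,y in((28,0),(28,5)):
  for r,z in((28,0),(28,96),(22,130)):
    W=np.c_[x+r*np.cos(th),y+r*np.sin(th),z+0*th]/1000@M.T+bo;q=(proj(s3,W)-[310,190]+.5)*4;print(x,y,z,q.min(0).round(),q.max(0).round())
E
```

```text
S lid c [27.   4.5]
S rib0 [26.7  6. ]
S rib1 [43.3  4.9]
S cleat+ [-8.  40.1]
S cleat- [ -8.4 -36.7]
S head+ [85.8 33.8]
S head- [ 80.7 -28.4]
T rib0 [29.7  0.5]
T rib1 [45.8  2. ]
T lidright [ 32.5 -19.6]
T head- [ 86.6 -33.2]
T bed right edge [ 28.6 -48.4]
28 0 0 [139. 382.] [253. 491.]
28 0 96 [102. 288.] [228. 404.]
28 0 130 [101. 262.] [204. 355.]
28 5 0 [132. 376.] [246. 483.]
28 5 96 [ 95. 281.] [221. 396.]
28 5 130 [ 94. 255.] [196. 347.]
```

Pose is x about 28 mm, y about 2 mm, plate within about 5° of the window, so everything is inside tolerance. Next is the button, with the gripper shut.

Call:
drive_tool(moves=[{"dx":0.0268,"dy":0.0257,"dz":0,"roll":0,"gripper":0},{"dx":0.0268,"dy":0.0257,"dz":0,"roll":0,"gripper":0},{"dx":0.0268,"dy":0.0257,"dz":0,"roll":0,"gripper":0},{"dx":0.0268,"dy":0.0257,"dz":0,"roll":0,"gripper":0},{"dx":0.0268,"dy":0.0257,"dz":0,"roll":0,"gripper":0},{"dx":0.0268,"dy":0.0257,"dz":0,"roll":0,"gripper":0},{"dx":0,"dy":0,"dz":0.02,"roll":0,"gripper":0},{"dx":0,"dy":0,"dz":0.02,"roll":0,"gripper":0}])

```text
t: 11.37
eef_pos: [0.6031, -0.2121, 0.2124]
orientation: [179.9, -0.2, -5.7]
force: [-0.9, 0.9, -0.5]
width: 0.037
grasp_force: 0.0
```

Call:
drive_tool(moves=[{"dx":0,"dy":0,"dz":0.02,"roll":0,"gripper":0},{"dx":0,"dy":0,"dz":0.02,"roll":0,"gripper":0},{"dx":0,"dy":0,"dz":0.01,"roll":0,"gripper":0},{"dx":0,"dy":0,"dz":0,"roll":0,"gripper":0},{"dx":0,"dy":0,"dz":0,"roll":0,"gripper":0}])

```text
t: 11.78
eef_pos: [0.6015, -0.2085, 0.1624]
orientation: [180.0, 0.0, -5.5]
force: [0.2, -0.3, 0.0]
width: 0.0039
grasp_force: 0.0
```

Above the button by about 5 mm. I'll step down and watch the force.

Call:
drive_tool(moves=[{"dx":0,"dy":0,"dz":0.003,"roll":0,"gripper":0},{"dx":0,"dy":0,"dz":0.002,"roll":0,"gripper":0},{"dx":0,"dy":0,"dz":0.002,"roll":0,"gripper":0},{"dx":0,"dy":0,"dz":0,"roll":0,"gripper":0}])

```text
t: 12.12
eef_pos: [0.6025, -0.2086, 0.1562]
orientation: [180.0, -0.1, -5.5]
force: [0.3, -0.4, 2.3]
width: 0.0001
grasp_force: 1.3
```

Call:
drive_tool(moves=[{"dx":0,"dy":0,"dz":0.002,"roll":0,"gripper":0},{"dx":0,"dy":0,"dz":0.001,"roll":0,"gripper":0},{"dx":0,"dy":0,"dz":0,"roll":0,"gripper":0}])

```text
t: 12.37
eef_pos: [0.6025, -0.2086, 0.153]
orientation: [180.0, -0.1, -5.5]
force: [0.8, -1.2, 4.5]
width: 0.0003
grasp_force: 2.3
```

Call:
drive_tool(moves=[{"dx":0,"dy":0,"dz":0.001,"roll":0,"gripper":0},{"dx":0,"dy":0,"dz":0.001,"roll":0,"gripper":0},{"dx":0,"dy":0,"dz":0,"roll":0,"gripper":0},{"dx":0,"dy":0,"dz":0,"roll":0,"gripper":0}])

```text
t: 12.7
eef_pos: [0.6025, -0.2087, 0.1524]
orientation: [180.0, -0.1, -5.5]
force: [-1.5, 0.3, 13.9]
width: 0.0003
grasp_force: 6.9
```

The force climbed along the spring line (2.3, then 4.5 N) and then hit a hard stop, so the button is fully down. Retracting.

Call:
drive_tool(moves=[{"dx":0,"dy":0,"dz":-0.005,"roll":0,"gripper":0},{"dx":0,"dy":0,"dz":-0.02,"roll":0,"gripper":0},{"dx":0,"dy":0,"dz":-0.03,"roll":0,"gripper":0},{"dx":0,"dy":0,"dz":-0.03,"roll":0,"gripper":0},{"dx":0,"dy":-0.03,"dz":-0.02,"roll":0,"gripper":0},{"dx":0,"dy":-0.04,"dz":0,"roll":0,"gripper":0},{"dx":0,"dy":-0.03,"dz":0,"roll":0,"gripper":0},{"dx":0,"dy":0,"dz":0,"roll":0,"gripper":0}])

```text
t: 13.37
eef_pos: [0.6117, -0.0984, 0.2551]
orientation: [-179.6, 0.1, -4.8]
force: [-0.4, 1.1, -0.3]
width: 0.0003
grasp_force: 0.0
```

```bash
python3 - <<'E'
from h import *
from workcell import robot
c=robot.camera('scene');a=c['frame'][190:340,310:370].astype(int);b=pickle.load(open('c3.pkl','rb'))['scene']['frame'][190:340,310:370].astype(int)
print(np.abs(a-b).mean())
cv2.imwrite('pics/p4.png',cv2.resize(c['frame'][150:340,240:450,::-1],None,fx=3,fy=3))
E
```

```text
4.741148148148148
```

View pics/p4.png

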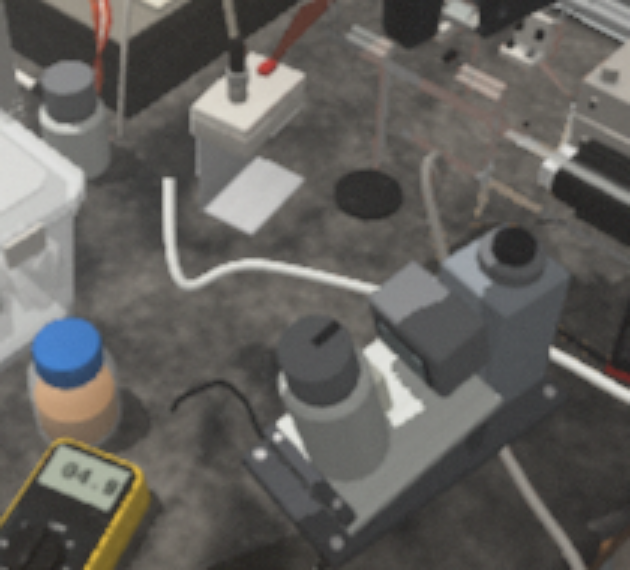

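The picture shows the canister still standing at (320,400) with its rib towards the window. The button at (515,243) is up, the plain canister at (72,120) hasn't moved, and the arm is clear.

```bash
python3 -c "
from workcell import robot
print(robot.close_job())"
```

```text
the job is handed in; nothing more can be done
None
```

The job is handed in (no verdict came back): the canister stands released against the cleat, measured within tolerance with its plate to the window, the button was pressed to its stop and is up again, and the plain canister was left where it stood.

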